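# Seat a capped vial in a block heater with spring tongs

### The job

Take the spring tongs out of their stand, squeeze them shut on the cap of the tall vial in the rack and lift it out, then push it gently but firmly down into the well of the block heater until you feel it bottom out on the hidden stop. Let go of it there and put the tongs back upright in their stand. Touch the vial only with the tongs, do not crush it, and leave the short vials, the flask and the jar alone.

Things in the scene. Friction and masses are not known exactly. Their poses are not given: they have to be found in the camera images.
- tongs_grip (a point): Steel spring tongs, 124 mm tall, 80 g, upright, jaws down. Point midway between the two black finger rests (18 mm wide along x, 28 mm high), 75 mm above the jaws' lower ends, 49 mm below the top. z up, y = closing direction. Sprung open to 36 mm over the rests, preload 6 N per side; 12 N at 29 mm, where the jaws meet the vial's cap. At 33 to 34 mm still held, lips clear of the cap by 3 mm per side; past 36 mm they drop.
- tongs_jaws (a point): Point midway between the jaws, 6 mm above their lower ends, 69 mm below the grip point. Jaws: inward Vs 12 mm high that centre the cap; open 36 mm apart, 48 mm (y) by 21 mm (x) over all. A lip 12.5 mm above each jaw's lower end reaches 3 mm over the cap's top when shut, to push the vial down. Squeeze beyond the spring's 12 N reaches the cap at 0.39 of its value.
- vial_center (a point): The tall vial, tallest of three: upright amber glass, 65 mm high, 16 mm wide, foot tapered, black cap; 20 to 42 g, in a hole of the rack with its foot 10 mm above the bench. Point on its axis half-way up, 32.5 mm above the foot. Breaks if a jaw bears on it with over 25 N or if it is pressed on the stop with over 25 N.
- vial_cap (a point): Centre of the tall vial's cap, 18 mm wide and 14 mm high, 58 mm above the foot. Grip it with the tongs' jaw point about 2 mm above this point (lips then 1.5 mm above the cap).
- rack: White plastic rack, 60 x 175 x 46 mm, fixed; origin at the centre of its underside, z up. Three holes 19 mm wide and 36 mm deep in a row along its y axis, at y = -55, 0 and +55 mm.
- well_mouth (a point): Mouth centre of the well (18 mm wide, 2 mm chamfer) in the aluminium block (60 x 60 mm, top 105 mm above the bench). z up. A sprung ball in the wall 10 mm down drags on the vial with 3 to 8 N: it does not drop in by itself. The stop below lies 20 to 44 mm under the mouth, differs each time and can only be felt, as a hard rise of force above the drag. Home: foot on the stop.
- heater: Block heater, fixed: grey housing 180 x 150 x 50 mm with the aluminium block on it. Origin at bench level on the well's axis; housing from x = -60 to 120 mm; the ball is on the well's +x side.
- stand: Steel stand of the tongs, fixed; origin at the centre of its underside, z up. Open pocket, 28 mm along x by 54 mm along y inside, walls 4 mm thick and 35 mm high over the bench, floor 4 mm above the bench; base plate 70 x 90 mm. The tongs stand in it with their y along its y.
- spare0_center (a point): Short vial with a flat grey stopper, 51 mm high, 21 mm wide at the top, in another hole of the rack; point on its axis half-way up. To be left alone.
- spare1_center (a point): The second short vial, alike. To be left alone.
- flask_center (a point): Conical glass flask, 80 mm wide and 120 mm high, beyond the work; point on its axis half-way up. To be left alone.
- jar_center (a point): White plastic jar, 64 mm wide and 100 mm high, beyond the work; point on its axis half-way up. To be left alone.
Not all that is in view belongs to the job. Leave any yellow look-alike of the part that bears tongs_grip alone. There is more than one size of the heater; the one meant has the size given above.

How it is judged:
On the way, in this order (a step that is already met when the one before it is completed fails the run):
1. the vial is lifted clear of the rack in the tongs (z of vial_center in the frame of rack above 0.085 m and contact force between vial and tongs above 0.5 N), for 0.2 s.
2. the vial, held in the tongs in the well, is pressed on the stop with at least 2 N (contact force between vial and well_stop_c0 above 2 N and contact force between vial and tongs above 0.5 N and horizontal distance between vial_center and well_mouth below 0.003 m and angle between vial_center's own z axis and vertical below 0.12 rad), for 0.2 s.
At the end, for the whole second after the job is handed in: The vial is upright (within 7 degrees) in the well with its foot within 2 mm of the stop and its axis within 3 mm of the well's, at rest; the tongs stand in the pocket of their stand, on its floor (within 7 mm), upright within 11 degrees and at rest (distance between vial_center and well_stop_c0 below 0.0375 m and horizontal distance between vial_center and well_mouth below 0.003 m and angle between vial_center's own z axis and vertical below 0.12 rad and linear speed of vial below 0.02 m/s and z of tongs_grip in the frame of stand between 0.072 and 0.086 m and horizontal distance between tongs_grip and stand below 0.015 m and angle between tongs_grip's own z axis and vertical below 0.2 rad and linear speed of tongs below 0.03 m/s); the robot touches nothing.
It fails at once if the vial is touched by the gripper itself (contact force between the fingers and vial above 0.5 N).
It fails at once if a jaw bears on the vial with more than 25 N (contact force between any of tong_arm_l, tong_arm_r and vial above 25 N).
It fails at once if the vial is pressed on the stop with more than 25 N, or the heater bears on it with more than 30 N in all (contact force between vial and well_stop_c0 above 25 N or contact force between vial and heater above 30 N).
It fails at once if a short vial, the flask or the jar is moved more than 15 mm (distance of any of spare0_center, spare1_center, flask_center, jar_center from where it was at the start of the episode above 0.015 m).
It also fails if it takes over 61 s, if anything falls off the work surface, if the arm or the gripper's body presses on something with over 40 N, if the wrist force passes 120 N, or if a joint passes its speed limit or range.

### The arm

A 7-joint arm with a two-finger parallel gripper is mounted at the origin on the work surface. World frame = base frame: x ahead of the robot, y to its left, z up, the work surface at z = 0. Lengths are in m, angles in rad, forces in N, time in s.
With the tool pointing down it reaches from about 0.4 to 0.9 m from the base axis. Payload 5.5 kg.
Tool frame: the origin (TCP) lies midway between the tips of the shut fingers; the grasp point (between the pads) lies 19 mm behind it (manip.grip_depth is the distance from the TCP to the grasp point, in m); z points along the fingers, x is the direction in which the jaws open and shut, and the axes are right-handed (so a half turn about z gives the same grasp; the last joint's range is limited). The gripper opens to 92 mm and grips with 3 to 60 N. Pads are 19 mm wide; open, the fingers measure 130 mm over their backs; the gripper's body (75 mm by 190 mm) begins 47 mm behind the grasp point.
Start: joints at [1.366, 0.501, -0.427, 1.55, 0.221, 1.138, -0.21], TCP at [0.293, -0.58, 0.205] pointing down, gripper open.
Joint ranges: [-2.88, 2.88], [-0.31, 2.03], [-1.54, 1.56], [0.2, 2.42], [-1.41, 4.55], [0.19, 2.02], [-2.57, 2.57]. Speed limits (rad/s): [2.57, 2.57, 3.14, 3.14, 3.14, 3.14, 3.14].

### API

Orientations are given as a unit quaternion [x, y, z, w].
In Python, from bench import manip, effector, viewer gives the robot as it stands. Calls block until the motion is done:
- manip.move_pose(position, orientation): joint-space move of the TCP to a pose.
- manip.servo_line(position, ori=None, vel=0.15): straight line of the TCP; ori=None keeps the orientation; vel is the mean speed in m/s.
- manip.movej(angles): joint-space move.
- effector.open_jaws() and effector.close(f_grip=None): open the fingers fully, or close them until they stop; f_grip is the grip in N (None keeps the last).
- manip.sleep(seconds).
- manip.solve_ik(position, orientation): joint angles nearest the present ones, or None.
- viewer.get_image(name): name is "scene" or "top"; returns the picture (400x640x3 uint8, red, green, blue); there is no depth.
- viewer.get_calibration(name): a dict with "vfov" (degrees; the focal length in pixels is half the picture's height over the tangent of half this angle, whatever the lens; pixels are square), "cx", "cy" (the principal point, pixels), "eye" and "attitude" of the camera in the world. Camera axes: x right, y down, z forward; pixel columns grow to the right and rows downward; lengths in m; the calibration is good to about 2 mm. A picture is of the moment at which its call begins. get_calibration takes no time and is no camera call.
A pose or a line that the arm cannot do raises manip.PlanningError and nothing moves.
- manip.hand_in(): hands the job in, once; it reports no verdict.
Readings, each from a call of its own:
- manip.current_clock(): time.
- manip.current_q(): joint angles.
- manip.current_joint_velocities(): joint speeds.
- manip.current_tau(): joint torques, N m.
- manip.current_tool_pos(): TCP position.
- manip.current_tcp_rot(): TCP orientation.
- manip.current_force(): force on the tool from outside, world axes, zero at the start.
- manip.current_wrist_torque(): the same for the moment, N m.
- manip.current_finger_gap(): finger opening in m.
Only numpy, scipy, OpenCV 4.12 (cv2) and the standard library are available. Lean on these libraries where they do the work, as an engineer would, in place of code of your own. Each camera call takes 0.05 s, during which the arm holds its last target.

## Working session

There is one attempt and no reset: what is moved stays moved. The work goes in short steps, each a Python script; the robot and the scene stay as the last script left them, time stands still between calls to the robot, and variables do not carry over. Pictures are saved under pics/ and viewed, and the job is handed in when it is done.

```bash
ls; mkdir -p pics
python3 - <<'E'
from bench import manip, effector, viewer
import cv2
for n in("scene","top"):
    im=viewer.get_image(n); cv2.imwrite(f"pics/{n}0.png",im[:,:,::-1]); print(n,viewer.get_calibration(n))
print(manip.current_clock(),manip.current_tcp_rot(),manip.current_force(),manip.current_finger_gap(),manip.grip_depth)
E
```

```text
pics
scene {'vfov': 43.17546775818724, 'cx': 325.63447683925443, 'cy': 207.9150532744849, 'eye': array([ 1.25988309, -0.1513088 ,  0.6466807 ]), 'attitude': array([ 0.68408028,  0.58357346, -0.28124218, -0.33522982])}
top {'vfov': 46.77594053839889, 'cx': 314.153684251099, 'cy': 207.50250076404853, 'eye': array([ 0.46155695, -0.02883622,  1.09263734]), 'attitude': array([ 0.71507221, -0.69733912,  0.02560562, -0.04164417])}
0.1 [ 8.51760491e-01 -5.23930647e-01 -7.15113706e-04 -4.81691845e-04] [-0.02858354 -0.59157648  0.68170818] 0.09195826203954846 0.0188
```

View pics/scene0.png

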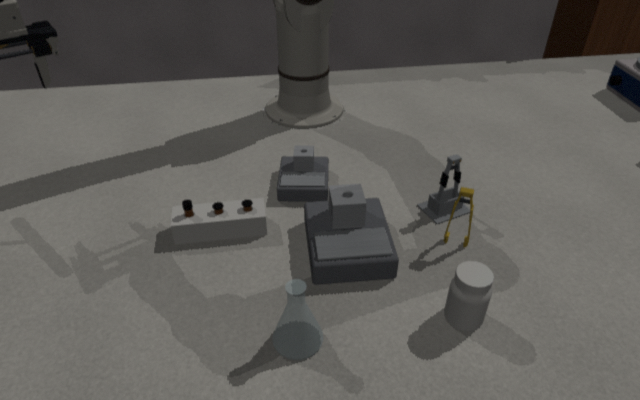

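View pics/top0.png

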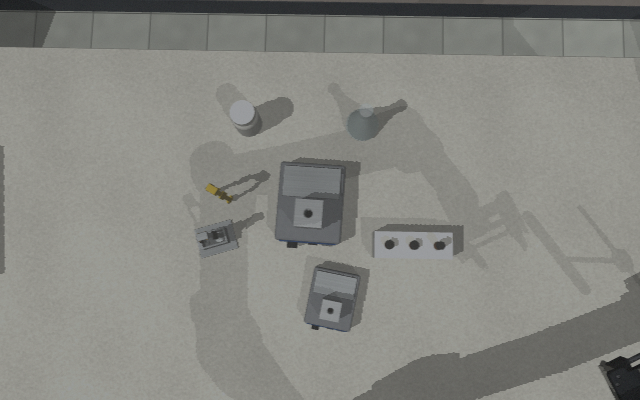

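Run:
```python
import cv2,numpy as np
s=cv2.imread("pics/scene0.png");t=cv2.imread("pics/top0.png")
def c(im,x0,y0,w,h,k,n): cv2.imwrite(f"pics/{n}.png",cv2.resize(im[y0:y0+h,x0:x0+w],None,fx=k,fy=k,interpolation=cv2.INTER_CUBIC))
c(s,405,145,90,110,5,"c_tongs");c(t,180,170,100,100,5,"c_tongst")
c(s,160,190,120,60,6,"c_rack");c(t,365,215,110,55,7,"c_rackt")
c(s,290,170,120,120,5,"c_heat");c(t,265,150,90,110,5,"c_heatt")
```

```text
(no output)
```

View pics/c_tongs.png

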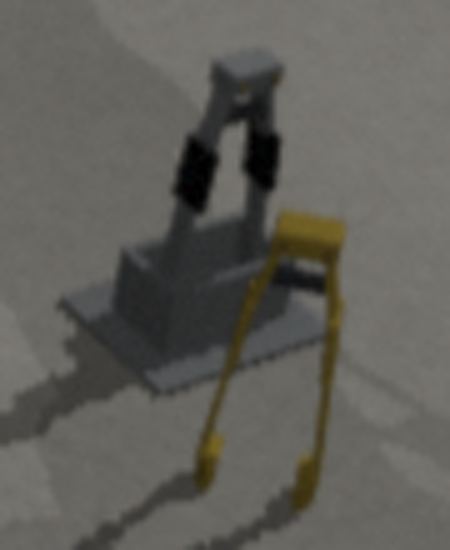

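View pics/c_tongst.png

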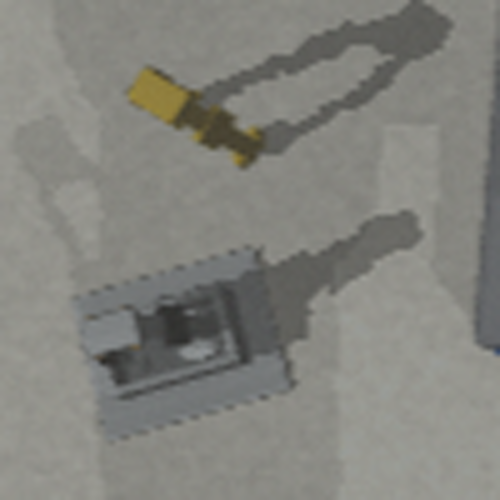

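View pics/c_rack.png

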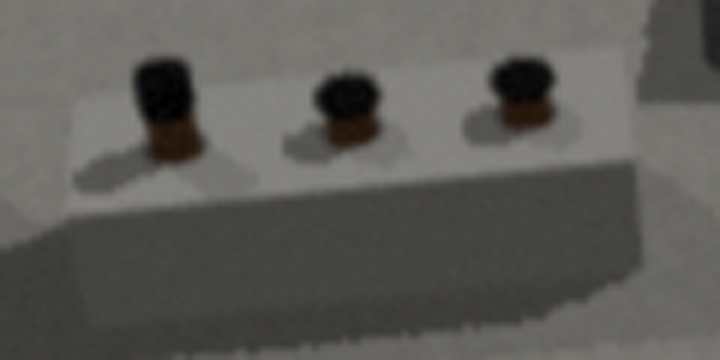

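View pics/c_rackt.png

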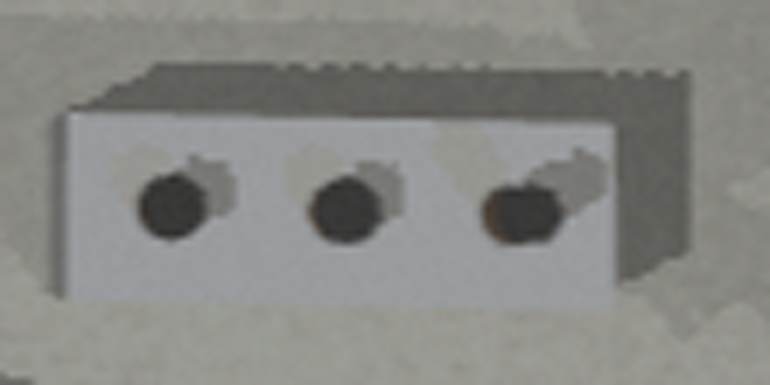

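View pics/c_heat.png

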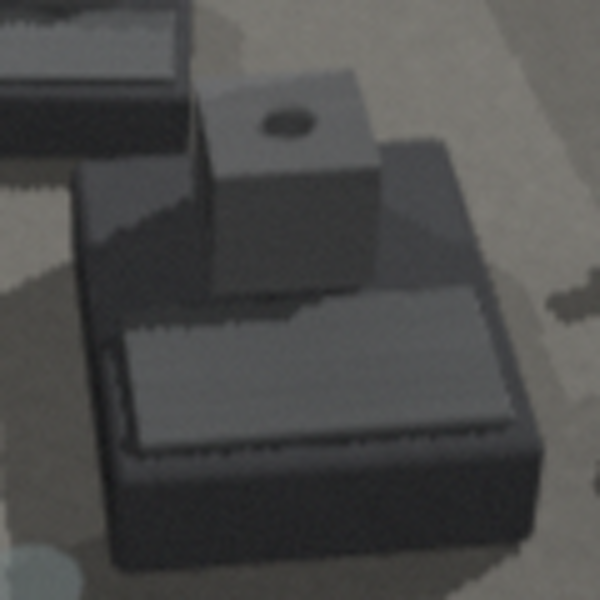

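View pics/c_heatt.png

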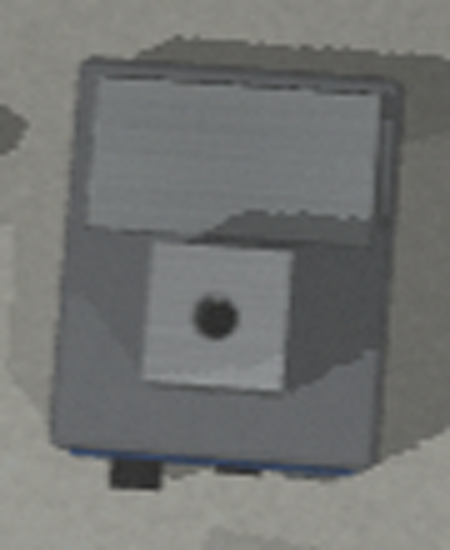

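```bash
cat > fit.py <<'E'
import numpy as np
from scipy.spatial.transform import Rotation as R
from scipy.optimize import least_squares
from bench import viewer
C={n:viewer.get_calibration(n) for n in("scene","top")}
def proj(n,P):
    c=C[n];f=200/np.tan(np.radians(c['vfov']/2))
    q=R.from_quat(c['attitude']).inv().apply(np.atleast_2d(P)-c['eye'])
    return np.c_[c['cx']+f*q[:,0]/q[:,2],c['cy']+f*q[:,1]/q[:,2]]
def ray(n,uv,z):
    c=C[n];f=200/np.tan(np.radians(c['vfov']/2))
    d=R.from_quat(c['attitude']).apply([(uv[0]-c['cx'])/f,(uv[1]-c['cy'])/f,1]);e=c['eye']
    return e+d*(z-e[2])/d[2]
def cr(p,k,o): return (np.array(p,float)+.5)/k-.5+o
def fit(obs,x0):  # obs: list (cam, local pts, pix)
    def pts(x,L): L=np.array(L,float);c,s=np.cos(x[2]),np.sin(x[2]);return np.c_[x[0]+c*L[:,0]-s*L[:,1],x[1]+s*L[:,0]+c*L[:,1],L[:,2]]
    f=lambda x:np.concatenate([(proj(n,pts(x,L))-u).ravel() for n,L,u in obs])
    r=least_squares(f,x0,x_scale=[.1,.1,.5]);
    return r.x,np.round(f(r.x).reshape(-1,2),1)
E
python3 - <<'E'
from fit import *
np.set_printoptions(suppress=True,precision=4)
def sq(x,y,z,):return [[-x,-y,z],[-x,y,z],[x,y,z],[x,-y,z]]
A=lambda L,k,o:np.array([cr(p,k,o) for p in L])
# top camera check of directions: print projections of axes
print(proj("top",[[.5,0,0],[.6,0,0],[.5,.1,0]]),proj("scene",[[.5,0,0],[.6,0,0],[.5,.1,0]]))
rt=A([(67,112),(615,123),(612,306),(62,298)],7,[365,215]) # (+x,+y),(+x,-y),(-x,-y),(-x,+y)
rs=A([(72,98),(632,50),(636,162),(66,215)],6,[160,190]) # (-x,-y),(-x,+y),(+x,+y),(+x,-y)
lt=lambda X,Y,z:[[X,Y,z],[X,-Y,z],[-X,-Y,z],[-X,Y,z]]
ls=lambda X,Y,z:[[-X,-Y,z],[-X,Y,z],[X,Y,z],[X,-Y,z]]
ht=A([(155,241),(292,253),(284,392),(143,380)],5,[265,150])
hs=A([(193,97),(353,70),(380,167),(210,180)],5,[290,170])
st=A([(77,297),(258,247),(293,385),(110,440)],5,[180,170])
for nm,obs,z in(("rack",[("top",lt(.03,.0875,.046),rt),("scene",ls(.03,.0875,.046),rs)],.046),("block",[("top",lt(.03,.03,.105),ht),("scene",ls(.03,.03,.105),hs)],.105)):
    x0=[*ray("top",obs[0][2].mean(0),z)[:2],0]
    for o in (obs,obs[:1],obs[1:]): x,r=fit(o,x0);print(nm,x);print(r.tolist())
for z in(.002,.004):
    o=[("top",lt(.035,.045,z),st)];x,r=fit(o,[*ray("top",st.mean(0),z)[:2],0.2]);print("stand",z,x,r.tolist())
    # scene check
    c,s=np.cos(x[2]),np.sin(x[2])
    print(proj("scene",[[x[0]+c*a-s*b,x[1]+s*a+c*b,zz] for a,b,zz in [(-.035,-.045,z),(.035,-.045,z),(.035,.045,z),(.018,-.031,.035),(-.018,-.031,.035),(0,0,.079)]]))
print("obs scene",A([(60,300),(155,393),(335,325),(172,290),(120,252),(229,167)],5,[405,145]))
print("mouth",ray("top",cr((216,317),5,[265,150]),.105),ray("scene",cr((289,123),5,[290,170]),.105))
print("cap",ray("top",cr((532,213),7,[365,215]),.075),ray("scene",cr((163,90),6,[160,190]),.068))
E
```

```text
[[312.304  235.097 ]
 [313.417  193.0692]
 [270.0666 234.0238]] [[337.1848 223.5567]
 [346.8732 257.9762]
 [385.8749 218.6996]]
rack [ 0.4831 -0.2276  0.0021]
[[-0.2, -0.4], [-0.5, -0.2], [0.1, 0.5], [0.2, -0.2], [1.0, 0.0], [-1.3, -0.4], [0.2, -0.1], [-0.3, 0.3]]
rack [ 0.483  -0.2278  0.0059]
[[-0.2, -0.2], [-0.4, -0.3], [0.2, 0.4], [0.3, -0.0]]
rack [ 0.4834 -0.2274 -0.0038]
[[1.2, -0.1], [-1.1, -0.2], [0.2, 0.1], [-0.3, 0.3]]
block [ 0.5449  0.0067 -0.0422]
[[-0.0, -0.3], [0.4, -0.8], [0.1, -0.8], [0.4, -0.3], [-0.3, -3.4], [-0.2, -0.1], [0.3, 0.2], [0.5, -0.1]]
block [ 0.5437  0.0071 -0.0531]
[[-0.1, 0.1], [0.3, -0.1], [-0.2, -0.1], [-0.0, 0.1]]
block [ 0.5472  0.006  -0.0305]
[[-0.6, -2.5], [-0.4, 0.6], [0.4, 0.9], [0.6, 0.8]]
stand 0.002 [0.4873 0.2264 0.298 ] [[-0.5, -0.1], [-0.1, -0.3], [0.4, 0.6], [0.2, -0.1]]
[[415.982  204.6849]
 [435.9969 224.0568]
 [471.911  211.7711]
 [439.0124 204.3636]
 [428.3705 194.6207]
 [449.58   177.5575]]
stand 0.004 [0.4873 0.226  0.298 ] [[-0.5, -0.1], [-0.1, -0.4], [0.4, 0.6], [0.1, -0.1]]
[[415.8712 203.9339]
 [435.9055 223.2933]
 [471.8663 211.0163]
 [438.7786 204.3714]
 [428.1423 194.6281]
 [449.3458 177.5648]]
obs scene [[416.6 204.6]
 [435.6 223.2]
 [471.6 209.6]
 [439.  202.6]
 [428.6 195. ]
 [450.4 178. ]]
mouth [0.5434 0.0081 0.105 ] [0.5451 0.0083 0.105 ]
cap [ 0.4829 -0.2823  0.075 ] [ 0.4826 -0.2835  0.068 ]
```

The image pairs agree to about 1 px. Candidates:
- **Tongs:** steel with black rests at scene (450,178), standing in the stand, are the ones meant. The yellow pair at (460,215) is the look-alike.
- **Heater:** of scene (347,207) and (303,158), the larger fits. Its block reprojects as 60 mm.
- **Tall vial:** the tallest is at scene (187,205), top (440,245). The other two have flat stoppers.

The crops above confirm each choice. Next I check reachability.

```bash
cat > cfg.py <<'E'
import numpy as np
from scipy.spatial.transform import Rotation as R
from bench import manip, effector, viewer
GD=manip.grip_depth
STAND=np.array([.4872,.2262]);SYAW=.298
CAP=np.array([.4829,-.2828,.068]);WELL=np.array([.5440,.0076,.105])
UP=.006   # grasp point above tongs_grip
def ori(yaw,flip):  # tool z down, tool x along tongs y
    a=yaw+np.pi/2+(np.pi if flip else 0)
    x=np.array([np.cos(a),np.sin(a),0]);z=np.array([0,0,-1.]);y=np.cross(z,x)
    return R.from_matrix(np.c_[x,y,z]).as_quat()
def tcp(grip):  # tongs_grip position -> TCP
    return np.array(grip)+[0,0,UP-GD]
E
python3 - <<'E'
from cfg import *
np.set_printoptions(suppress=True,precision=3)
for fl in(0,1):
  for nm,p,yaw in(("st",[*STAND,.079],SYAW),("sthi",[*STAND,.26],SYAW),("cap",[*CAP[:2],.139],0),("caphi",[*CAP[:2],.25],0),("wellhi",[*WELL[:2],.27],0),("well",[*WELL[:2],.2],0)):
    print(fl,nm,manip.solve_ik(tcp(p),ori(yaw,fl)))
E
```

```text
0 st [ 0.362  0.793 -1.156  1.928  0.864  1.031  0.678]
0 sthi [ 0.48   0.53  -1.293  1.77   0.536  1.259  0.917]
0 cap [ 1.238  0.619 -1.013  1.839  0.61   1.033  1.548]
0 caphi [ 1.305  0.484 -1.09   1.732  0.456  1.209  1.665]
0 wellhi [ 0.943  0.661 -1.455  1.741  0.672  1.366  0.929]
0 well [ 0.796  0.549 -1.138  1.823  0.55   1.132  1.038]
1 st [ 0.2    0.628 -0.885  1.932  0.629  0.883 -2.285]
1 sthi [ 0.424  0.459 -1.178  1.772  0.451  1.218 -2.152]
1 cap [ 0.84   0.438 -0.449  1.851  0.236  0.905 -1.29 ]
1 caphi [ 0.89   0.315 -0.501  1.744  0.165  1.125 -1.233]
1 wellhi [ 0.655  0.345 -0.888  1.747  0.287  1.186 -1.885]
1 well [ 0.583  0.408 -0.808  1.828  0.337  1.049 -1.926]
```

Run:
```python
from cfg import *
import cv2
manip.move_pose(tcp([*STAND,.24]),ori(SYAW,0))
print(manip.current_clock(),manip.current_q(),manip.current_tool_pos())
for n in("scene","top"):
    im=viewer.get_image(n); cv2.imwrite(f"pics/{n}1.png",im[:,:,::-1])
s=cv2.imread("pics/scene1.png")[60:260,380:520];cv2.imwrite("pics/s1c.png",cv2.resize(s,None,fx=3,fy=3,interpolation=2))
```

```text
3.0167 [ 0.47464011  0.56432865 -1.29313863  1.79402294  0.57632853  1.23492529
  0.88454589] [0.48776362 0.22519079 0.22698988]
```

View pics/s1c.png

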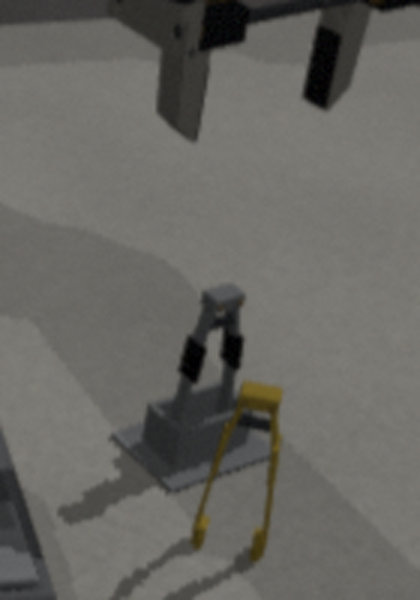

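The view is clear: the fingers straddle the steel tongs, and the yellow ones are off to the side. Next I descend and grip.

Run:
```python
from cfg import *
import cv2
np.set_printoptions(suppress=True,precision=4)
manip.servo_line(tcp([*STAND,.079]),vel=.1)
print(manip.current_clock(),manip.current_tool_pos(),manip.current_force())
effector.close(8.5); manip.sleep(.3)
print(manip.current_clock(),manip.current_finger_gap(),manip.current_force(),manip.current_tool_pos())
for n in("scene","top"):
    im=viewer.get_image(n); cv2.imwrite(f"pics/{n}2.png",im[:,:,::-1])
s=cv2.imread("pics/scene2.png")[80:260,380:520];cv2.imwrite("pics/s2c.png",cv2.resize(s,None,fx=3,fy=3,interpolation=2))
```

```text
4.875 [0.4876 0.2264 0.0667] [ 0.312  -0.2592 -0.2288]
6.1083 0.03402060397723842 [-0.2287  0.2998 -0.3833] [0.4872 0.2261 0.0662]
```

View pics/s2c.png

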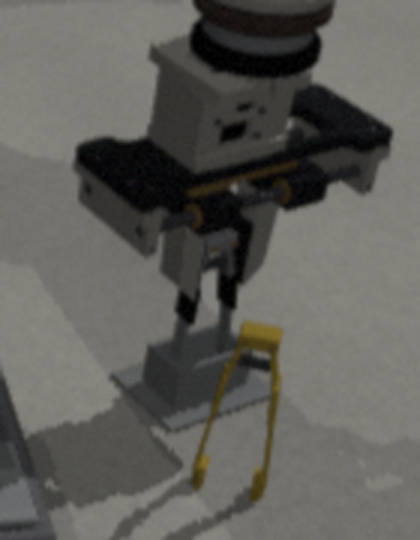

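Run:
```python
from cfg import *
import cv2
np.set_printoptions(suppress=True,precision=4)
effector.close(9);
manip.servo_line(tcp([*STAND,.25]),vel=.12)
print(manip.current_clock(),manip.current_finger_gap(),manip.current_force())
manip.move_pose(tcp([*CAP[:2],.20]),ori(0,0)); manip.sleep(.2)
print(manip.current_clock(),manip.current_tool_pos(),tcp([*CAP[:2],.20]),manip.current_finger_gap(),manip.current_force())
for n in("scene","top"):
    im=viewer.get_image(n); cv2.imwrite(f"pics/{n}3.png",im[:,:,::-1])
s=cv2.imread("pics/scene3.png")[60:260,120:280];cv2.imwrite("pics/s3c.png",cv2.resize(s,None,fx=3,fy=3,interpolation=2))
```

```text
8.0 0.033861433927625036 [ 0.869  -0.1951 -0.8745]
10.0583 [ 0.4835 -0.2817  0.1874] [ 0.4829 -0.2828  0.1872] 0.03338564905463045 [ 0.3828 -0.4948 -1.3767]
```

View pics/s3c.png

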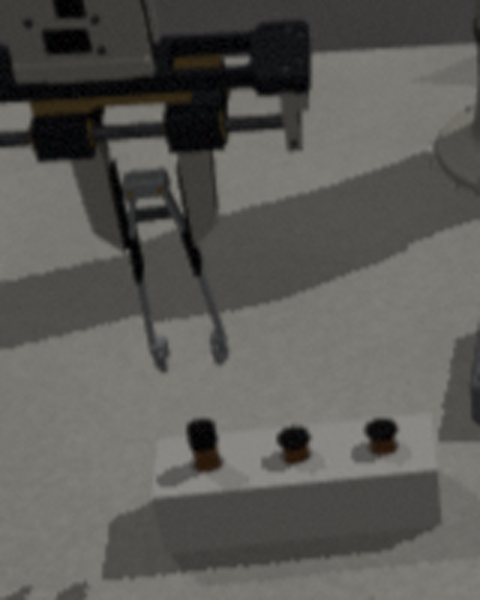

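View pics/top3.png

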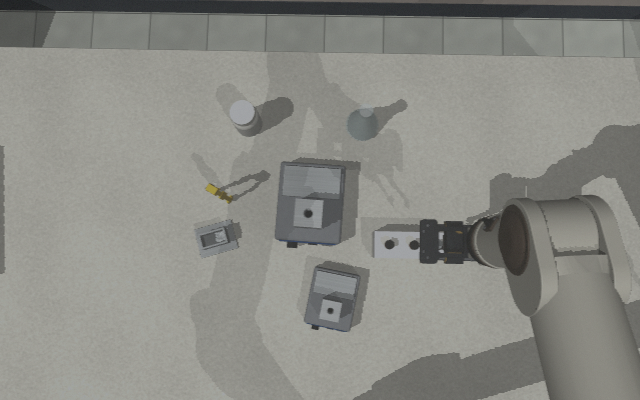

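Run:
```python
from fit import *
np.set_printoptions(suppress=True,precision=4)
import cv2
x,y=.4835,-.2817
print(proj("scene",[[x,y,.131],[x,y-.015,.131],[x,y+.015,.131],[x,y,.125],[x,y,.249],[x,y,.2],[.4829,-.2828,.068]]))
s=cv2.imread("pics/scene3.png")[110:225,155:205];cv2.imwrite("pics/s3d.png",cv2.resize(s,None,fx=5,fy=5,interpolation=2))
```

```text
[[182.0067 176.9157]
 [173.3967 177.6399]
 [190.5796 176.1947]
 [182.5711 179.6722]
 [169.8856 117.7133]
 [175.1678 143.5128]
 [187.1248 204.639 ]]
```

View pics/s3d.png

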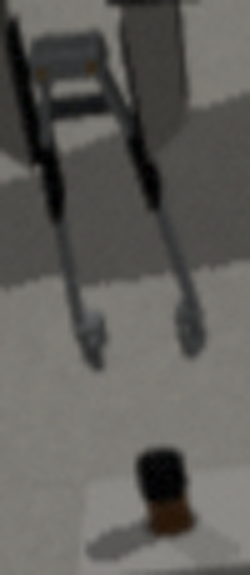

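Run:
```python
from cfg import *
from fit import proj
import cv2
np.set_printoptions(suppress=True,precision=4)
manip.servo_line(tcp([.4829,-.2838,.157]),vel=.08);manip.sleep(.2)
p=manip.current_tool_pos();print(manip.current_clock(),p,manip.current_finger_gap(),manip.current_tcp_rot(),ori(0,0))
for n in("scene","top"):
    im=viewer.get_image(n); cv2.imwrite(f"pics/{n}4.png",im[:,:,::-1])
s=cv2.imread("pics/scene4.png")[130:225,155:215];cv2.imwrite("pics/s4.png",cv2.resize(s,None,fx=6,fy=6,interpolation=2))
g=p-[0,0,.006-GD];print(proj("scene",[g-[0,0,.069],g+[0,0,.043]]))
```

```text
11.05 [ 0.4833 -0.2839  0.1447] 0.03344290246376707 [0.7071 0.7071 0.0001 0.0004] [0.7071 0.7071 0.     0.    ]
[[184.6876 196.0016]
 [173.7962 143.287 ]]
```

View pics/s4.png

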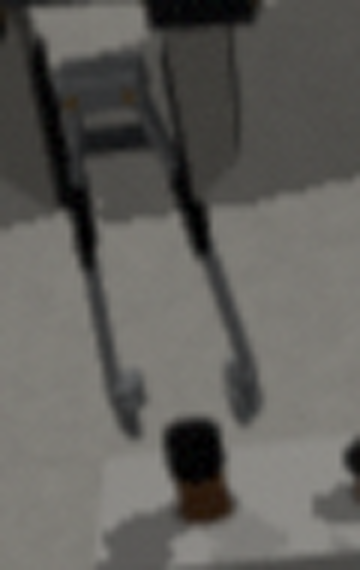

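The jaws sit about 1 mm to the +y side of the cap's axis: jaw midpoint at px (185.9,195.8), cap axis at that height about 185.3. I correct for that, descend and squeeze in stages.

Run:
```python
from cfg import *
import cv2
np.set_printoptions(suppress=True,precision=4)
manip.servo_line(tcp([.4829,-.2845,.139]),vel=.05);manip.sleep(.1)
print(manip.current_clock(),manip.current_tool_pos(),manip.current_force())
for f in(13,20,30,38):
    effector.close(f);print(f,manip.current_clock(),manip.current_finger_gap(),manip.current_force())
for n in("scene",):
    im=viewer.get_image(n); cv2.imwrite(f"pics/{n}5.png",im[:,:,::-1])
s=cv2.imread("pics/scene5.png")[130:225,155:215];cv2.imwrite("pics/s5.png",cv2.resize(s,None,fx=6,fy=6,interpolation=2))
```

```text
11.7583 [ 0.4831 -0.2844  0.1263] [-0.3084 -0.4543 -1.1766]
13 11.975 0.031603879661934134 [-0.1227  0.5312 -1.0634]
20 12.1917 0.028350375549877134 [ 0.4683 -0.0099 -0.8613]
30 12.4083 0.028346976353263463 [ 0.7512 -1.2064  0.5269]
38 12.625 0.027963254775513004 [-0.1028 -0.4748  1.2387]
```

View pics/s5.png

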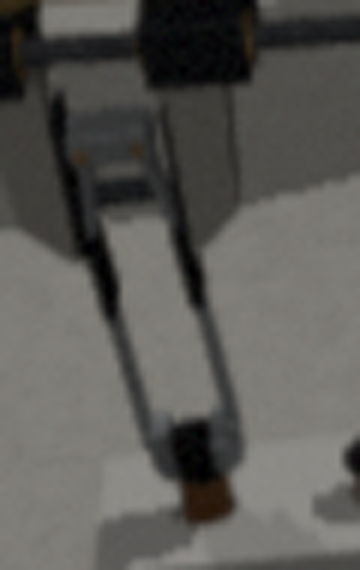

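Run:
```python
from cfg import *
from fit import proj
import cv2
np.set_printoptions(suppress=True,precision=4)
manip.servo_line(tcp([.4829,-.2845,.275]),vel=.1)
print(manip.current_clock(),manip.current_finger_gap(),manip.current_force())
manip.sleep(.15)
manip.move_pose(tcp([*WELL[:2],.262]),ori(0,0)); manip.sleep(.3)
p=manip.current_tool_pos();print(manip.current_clock(),p,manip.current_finger_gap(),manip.current_force(),manip.current_q())
for n in("scene","top"):
    im=viewer.get_image(n); cv2.imwrite(f"pics/{n}6.png",im[:,:,::-1])
s=cv2.imread("pics/scene6.png")[90:230,310:390];cv2.imwrite("pics/s6.png",cv2.resize(s,None,fx=5,fy=5,interpolation=2))
foot=p+[0,0,-.006+GD-.129]
print(proj("scene",[foot,foot+[0,0,.065],[*WELL]]))
```

```text
14.1833 0.027834286116048986 [ 0.0115 -0.1754 -2.1865]
15.775 [0.5441 0.0064 0.2491] 0.027983208589328873 [-0.2137 -0.2788 -0.9967] [ 0.8802  0.529  -1.2676  1.7519  0.5298  1.2624  1.0497]
[[346.7351 181.2825]
 [347.9768 149.7216]
 [346.8939 193.8712]]
```

View pics/s6.png

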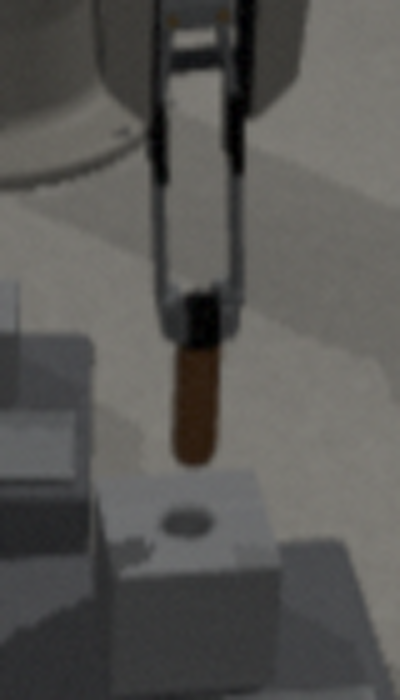

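View pics/top6.png

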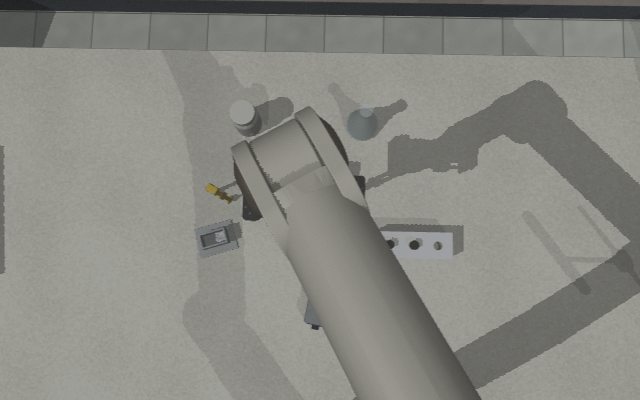

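Run:
```python
from fit import *
import cv2
np.set_printoptions(suppress=True,precision=2)
im=cv2.imread("pics/scene6.png");g=im.mean(2)
# vial columns: print red-blue along center column and rows
rb=im[:,:,2].astype(float)-im[:,:,0]
print("col346-351 rows 140..186");
for r in range(144,188): print(r,rb[r,340:358].astype(int),g[r,344:354].astype(int))
```

```text
col346-351 rows 140..186
144 [ 5  1  1  3  5  6  7  7  7  7  7  6  6  5  3  2  0 -2] [103 102 101 101 102 102 101 100 101 101]
145 [ 7  1 -1  3  5  5  6  6  7  6  6  6  5  1  1  0  0 -2] [104 107 108 104 102 101 100 101  98  97]
146 [ 6  1  0  0  2  2  6  6  7  7  6  6  3 -2 -2 -3 -2 -2] [ 97 106 111 111 107 101 100  98  81  77]
147 [ 6  2 -1 -2 -1 -1  5  7  6  6  5  5  1 -1 -1 -1 -2 -3] [ 85  94 111 110  99  85  88  84  59  55]
148 [ 5  1 -1 -2 -3 -2  3  5  4  2  1  4  0  0 -2 -2 -1 -1] [81 85 91 79 64 51 56 52 38 37]
149 [ 6  3 -2 -3 -3 -2  1  2  2 -2  2  2  0 -4 -1 -3 -2 -3] [79 69 63 37 21 18 15 14 14 25]
150 [ 6  2 -2 -3 -1 -2 -1 -1 -1  0 -1 -3 -1  0 -1 -3 -3 -1] [67 57 46 22 12  7  2  6  3 20]
151 [ 6  4 -1 -1 -2 -2 -1  0 -4  2  0  5  0 -1 -1 -2 -1  0] [55 49 42 21 10  3  3  5  7 16]
152 [ 6  4 -1 -1 -2  0 -2  1 -1 -2 -1  1  2  0 -1 -2 -1  1] [45 48 42 27  8  6  5 10  2 11]
153 [ 8  5  0  0 -2 -1 -2  1 -1  1 -1  2 -3  1 -2  0 -2 -1] [44 43 45 31 12  3  5  7  2 10]
154 [ 8  7  1 -1 -1 -2 -1 -2  2  0  3 -1  4  1  0  0 -1  0] [40 43 43 30  8  2  3  1  5 10]
155 [ 7  7  2 -2 -2  0 
[... 2394 characters left out ...]
101]
181 [ 7  7  7  9  9 14 24 26 30 29 27 22 14  8  7  7  7  6] [101  58  35  33  30  31  31  40  79 110]
182 [ 7  7  8  7  8  9 16 18 23 20 18 15  8  8  8  7  7  8] [114  84  57  43  36  40  43  65 101 115]
183 [ 7  6  7  7  8  7  9  9 10  9  6  7  6  6  5  5  6  4] [117 107  97  81  78  78  89  99 111 116]
184 [5 4 4 4 3 2 3 2 4 2 1 1 1 0 0 1 1 1] [115 112 111 104 103 102 108 110 110 111]
185 [ 1  1  0  0  0 -1 -1 -2 -2  0 -1 -2 -1 -2 -3 -3 -2 -3] [111 109 108 108 107 108 109 108 107 109]
186 [-2 -1 -2 -1 -2 -2 -1 -3 -2 -3 -2 -2 -2 -1 -1 -2 -2 -1] [108 109 109 109 108 107 107 108 108 108]
187 [-2 -2 -1 -2 -2 -1 -1 -1 -2 -3 -4 -2 -2 -3 -2 -3 -2 -1] [109 107 108 108 109 109 109 109 106 108]
```

Run:
```python
from fit import *
import cv2
np.set_printoptions(suppress=True,precision=4)
e=C["scene"]["eye"][:2];u=e-np.array([.544,.008]);u/=np.linalg.norm(u)
z=.1329
for row,col,zz,rr in((159.2,349.3,z+.051,.009),(148.6,350.2,z+.065,-.009),(182.7,348.2,z,.005)):
    p=ray("scene",(col,row),zz);print(p[:2]-u*rr)
im=cv2.imread("pics/scene6.png");g=im.mean(2)
a=g[186:204,336:360];print(a.astype(int))
```

```text
[0.5433 0.0095]
[0.55   0.0088]
[0.5439 0.0092]
[[108 108 109 109 109 107 107 107 108 109 109 109 108 107 107 108 108 108
  108 108 109 108 108 109]
 [108 108 108 108 108 108 109 108 109 107 108 108 109 109 109 109 106 108
  107 108 109 107 108 108]
 [108 108 107 107 106 107 107 108 109 107 107 109 107 107 109 107 108 107
  108 108 107 107 107 107]
 [107 108 107 108 106 109 107 108 108 107 107 107 107 107 109 107 107 108
  107 107 108 108 109 108]
 [108 108 108 109 107 110 109 108 102 104 100  99  99 103 104 106 110 109
  109 109 111 111 109 110]
 [110 110 111 111 111 108 106 102  92  89  90  86  86  89  90  98 107 111
  108 112 110 109 110 110]
 [110 110 110 111 109 108 100  87  75  72  69  69  68  70  73  83  96 106
  108 108 108 107 108 106]
 [109 110 110 109 109 101  88  70  57  57  56  58  58  59  61  68  83 100
  106 107 107 107 107 107]
 [110 109 109 109 108  99  77  58  54  55  56  56  55  55  54  57  75  96
  105 107 108 107 107 107]
 [108 107 106 108 106  94  76  56  53  56  56  58  56  54  52  59  83 101
  106 107 107 107 107 107]
 [106 107 106 107 107  99  92  70  61  59  60  59  56  56  59  75  96 106
  108 109 108 106 108 107]
 [ 90  89  90 105 105 105 103  95  89  84  83  75  75  79  87  97 106 108
  107 108 107 108 108 106]
 [ 72  72  77 100  94 104 107 106 106 103 102  98  97 100 103 107 107 107
  107 107 106 103 106 105]
 [ 69  70  73  84  83 102 107 109 108 106 107 106 107 105 107 107 107 106
  107 107 103  96  98 100]
 [ 71  70  71  74  90 105 109 107 107 107 109 109 106 108 108 107 108 108
  108 108 103  98  97  96]
 [ 69  71  73  77 101 110 108 109 109 108 107 108 107 107 108 107 108 107
  108 107 106  98  95  95]
 [ 74  75  88  95 104 109 109 108 109 108 108 108 108 106 107 107 106 106
  106 106 105  95  93  92]
 [ 92  94 103 104 108 107 106 107 105 107 105 105 106 105  99 100  99  98
   94  92  92  87  81  81]]
```

```bash
cat > push.py <<'E'
from cfg import *
np.set_printoptions(suppress=True,precision=4)
def F(n=5):
    a=[]
    for _ in range(n): manip.sleep(.01); a.append(manip.current_force())
    return np.mean(a,0)
def descend(x,y,z0,z1,step,vel,flim,lat,rise,f0,log=2):
    h=[];z=z0;i=0
    while z>z1:
        z=max(z-step,z1);manip.servo_line([x,y,z],vel=vel);f=F()-f0;h.append(f[2]);i+=1
        bad=f[2]>flim or np.hypot(*f[:2])>lat or (len(h)>5 and f[2]-np.median(h[-8:-2])>rise)
        if i%log==0 or bad: print(round(manip.current_clock(),2),round(z,4),manip.current_tool_pos()[2].round(4),f.round(2))
        if bad: print("STOP");return z,f,True
    return z,f,False
E
python3 - <<'E'
from push import *
import cv2
X,Y=.5448,.0055
manip.servo_line([X,Y,.226],vel=.06);manip.sleep(.2)
p=manip.current_tool_pos();f0=F(10);print(manip.current_clock(),p,f0)
np.save("f0.npy",f0)
z,f,b=descend(X,Y,.226,.212,.002,.03,12,6,99,f0,1)
for n in("scene",):
    im=viewer.get_image(n); cv2.imwrite(f"pics/{n}7.png",im[:,:,::-1])
s=cv2.imread("pics/scene7.png")[90:230,310:390];cv2.imwrite("pics/s7.png",cv2.resize(s,None,fx=5,fy=5,interpolation=2))
E
```

```text
16.7 [0.545  0.0057 0.2263] [-0.1643  0.4255 -1.1237]
16.99 0.224 0.2239 [ 0.37 -0.5   0.14]
17.28 0.222 0.2219 [ 0.23 -0.61  0.23]
17.57 0.22 0.2199 [ 0.02 -0.46 -0.16]
17.87 0.218 0.2179 [-0.12 -0.19 -0.08]
18.16 0.216 0.2159 [ 0.1  -0.74 -0.08]
18.45 0.214 0.2139 [-0.31 -0.65  0.06]
18.74 0.212 0.2118 [-0.14 -0.38 -0.19]
```

View pics/s7.png

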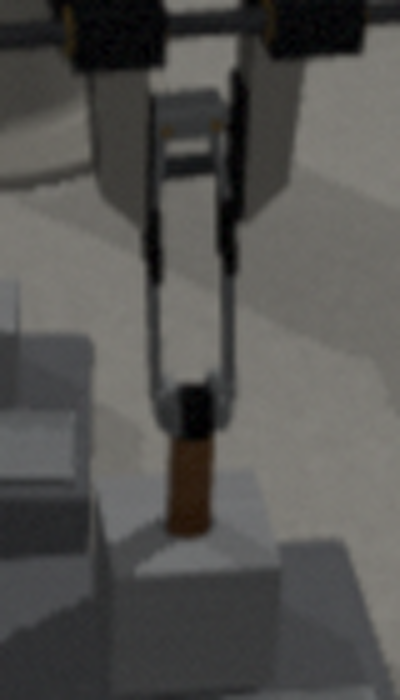

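The vial has entered the well by about 9 mm with no side load. Next I push past the ball and feel for the stop.

Run:
```python
from push import *
X,Y=.5448,.0055
f0=np.load("f0.npy")
z,f,b=descend(X,Y,.212,.204,.001,.03,14,8,99,f0,1)
if not b: z,f,b=descend(X,Y,z,.174,.001,.03,14,8,4.5,f0,1)
print(manip.current_finger_gap(),manip.current_clock(),manip.current_tool_pos())
```

```text
19.08 0.211 0.211 [-0.26 -0.87  0.26]
19.38 0.21 0.21 [-0.53 -1.08  0.9 ]
19.67 0.209 0.2089 [ 0.1  -0.73  1.18]
19.96 0.208 0.2079 [-0.01 -1.08  0.56]
20.25 0.207 0.2069 [-0.36 -1.31  0.64]
20.54 0.206 0.206 [-0.02 -1.32  1.26]
20.83 0.205 0.205 [-0.21 -1.43  2.03]
21.12 0.204 0.204 [ 0.31 -1.7   2.66]
21.42 0.203 0.2029 [ 0.1  -1.36  1.99]
21.71 0.202 0.2018 [ 0.   -1.69  1.57]
22.0 0.201 0.2008 [ 0.19 -1.67  2.13]
22.29 0.2 0.1999 [-0.1  -1.79  1.9 ]
22.58 0.199 0.1989 [ 0.04 -1.35  2.24]
22.88 0.198 0.1979 [-0.07 -1.54  2.14]
23.17 0.197 0.1969 [ 0.04 -1.84  1.76]
23.46 0.196 0.1959 [-0.47 -1.47  2.4 ]
23.75 0.195 0.1949 [-0.14 -1.51  2.45]
24.04 0.194 0.1939 [-0.37 -1.81  1.59]
24.33 0.193 0.1928 [ 0.35 -1.19  1.37]
24.62 0.192 0.1919 [-0.03 -1.62  1.54]
24.92 0.191 0.1909 [ 0.18 -1.36  2.11]
25.21 0.19 0.1899 [-0.71 -1.39  2.53]
25.5 0.189 0.1894 [-0.88 -1.56  5.91]
25.79 0.188 0.1886 [-0.74 -1.51  8.11]
STOP
0.027771828241564107 25.7917 [0.5454 0.0057 0.1886]
```

Run:
```python
from push import *
import cv2
f0=np.load("f0.npy")
for z in(.1875,.187,.1865):
    manip.servo_line([.5448,.0055,z],vel=.03);f=F()-f0;print(z,manip.current_tool_pos(),f)
    if f[2]>12:break
manip.sleep(.4);print(F()-f0,manip.current_clock())
im=viewer.get_image("scene"); cv2.imwrite("pics/scene8.png",im[:,:,::-1])
s=im[90:230,310:390,::-1];cv2.imwrite("pics/s8.png",cv2.resize(s,None,fx=5,fy=5,interpolation=2))
```

```text
0.1875 [0.5454 0.0057 0.1883] [-0.7785 -1.3039  8.5891]
0.187 [0.5455 0.0057 0.1878] [-1.0665 -1.8183  8.9266]
0.1865 [0.5456 0.0057 0.1874] [-1.349  -1.6875  9.3332]
[-1.1817 -1.3604  9.5008] 27.1083
```

View pics/s8.png

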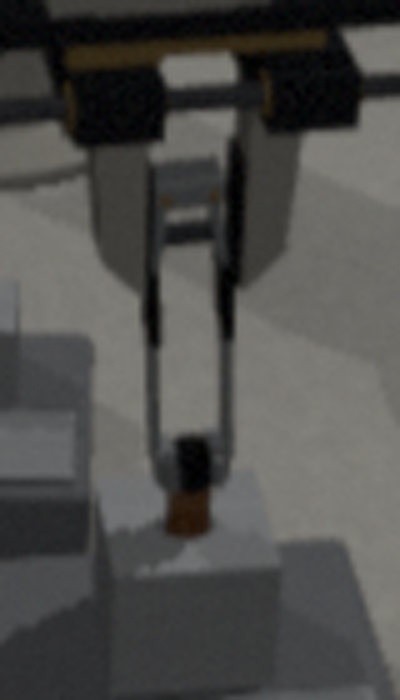

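Run:
```python
from push import *
f0=np.load("f0.npy")
for z in(.186,.1855,.185,.1845,.184):
    manip.servo_line([.5448,.0055,z],vel=.03);f=F()-f0;print(z,manip.current_tool_pos(),f)
    if f[2]>13:break
manip.sleep(.25);print(F()-f0,manip.current_clock(),manip.current_finger_gap())
```

```text
0.186 [0.5458 0.0057 0.1872] [-1.3664 -2.2385 10.9194]
0.1855 [0.5462 0.0057 0.1871] [-0.9704 -2.0021 12.6517]
0.185 [0.5464 0.0057 0.1869] [-0.9597 -2.0685 14.6818]
[-1.4953 -1.943  14.6086] 28.325 0.028143143058265957
```

Run:
```python
from push import *
import cv2
f0=np.load("f0.npy")
manip.servo_line([.5448,.0055,.1863],vel=.03);print(F()-f0,manip.current_tool_pos())
for f in(25,15,9):
    effector.close(f);print(f,manip.current_finger_gap(),F(3)-f0)
manip.sleep(.2);print(manip.current_clock(),manip.current_finger_gap(),manip.current_tool_pos(),F()-f0)
im=viewer.get_image("scene"); cv2.imwrite("pics/scene9.png",im[:,:,::-1])
s=im[90:230,310:390,::-1];cv2.imwrite("pics/s9.png",cv2.resize(s,None,fx=5,fy=5,interpolation=2))
```

```text
[-1.1675 -1.8956  9.7183] [0.5455 0.0055 0.1871]
25 0.0288206754593972 [-1.2902 -1.5814  9.6224]
15 0.029892161858220852 [-1.2543 -0.7374  7.8081]
9 0.03184500589560109 [-0.4177  0.9305  7.4712]
29.5583 0.03180848042846528 [0.5455 0.0071 0.187 ] [-0.6247  1.0167  7.5817]
```

View pics/s9.png

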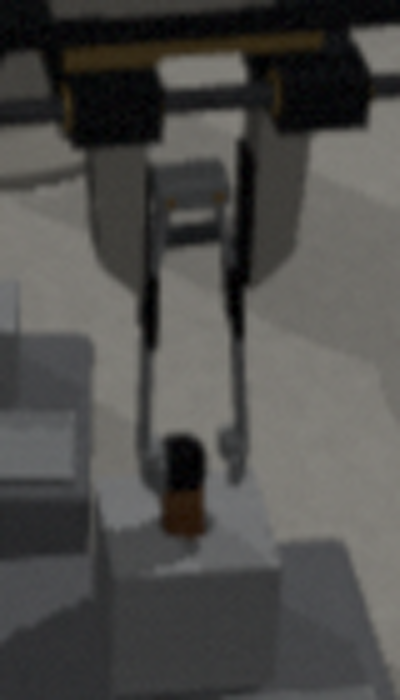

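The left lip (about px (341,182)) still bears on the cap while the right one is clear. I take the load off, open further and shift to −y.

Run:
```python
from push import *
import cv2
f0=np.load("f0.npy")
manip.servo_line([.5448,.0055,.1871],vel=.03);print(F()-f0,manip.current_tool_pos())
effector.close(8);print(manip.current_finger_gap(),F(3)-f0)
manip.servo_line([.5448,.0045,.1874],vel=.03);print(F()-f0,manip.current_tool_pos())
manip.servo_line([.5448,.0032,.1876],vel=.03);print(F()-f0,manip.current_tool_pos())
print(manip.current_clock(),manip.current_finger_gap())
im=viewer.get_image("scene"); cv2.imwrite("pics/scene10.png",im[:,:,::-1])
s=im[90:230,310:390,::-1];cv2.imwrite("pics/s10.png",cv2.resize(s,None,fx=5,fy=5,interpolation=2))
```

```text
[ 0.3528 -0.3627  0.3447] [0.5444 0.0054 0.1865]
0.03374565101802473 [-0.1824 -0.7567 -0.1091]
[ 0.4518 -0.1646  0.2433] [0.5448 0.0044 0.1874]
[-0.177  -0.1294  0.4816] [0.5448 0.0031 0.1876]
30.7667 0.033654622563425544
```

View pics/s10.png

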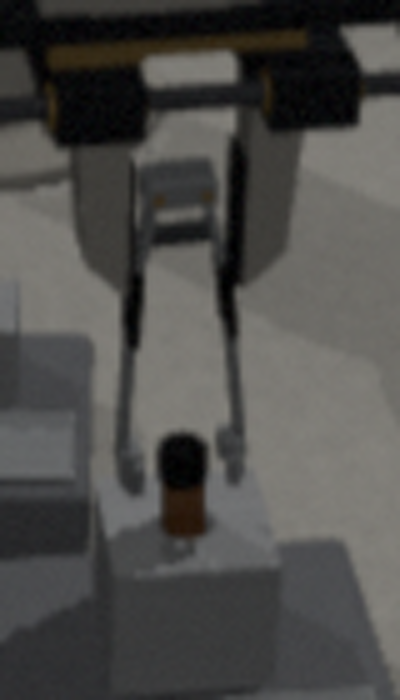

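The jaws are open and centred on the cap: jaws at crop x 132 and 231, cap at 183. Lifting off.

Run:
```python
from push import *
import cv2
f0=np.load("f0.npy")
manip.servo_line([.5448,.0032,.200],vel=.04);print(F()-f0)
manip.servo_line([.5448,.0032,.240],vel=.12)
print(manip.current_clock(),manip.current_finger_gap(),manip.current_tool_pos(),F()-f0)
im=viewer.get_image("scene"); cv2.imwrite("pics/scene11.png",im[:,:,::-1])
s=im[70:230,300:400,::-1];cv2.imwrite("pics/s11.png",cv2.resize(s,None,fx=5,fy=5,interpolation=2))
```

```text
[ 0.3721 -0.4446  0.2171]
31.8 0.03429709368685024 [0.5448 0.003  0.24  ] [ 0.0597 -0.6194  0.0712]
```

View pics/s11.png

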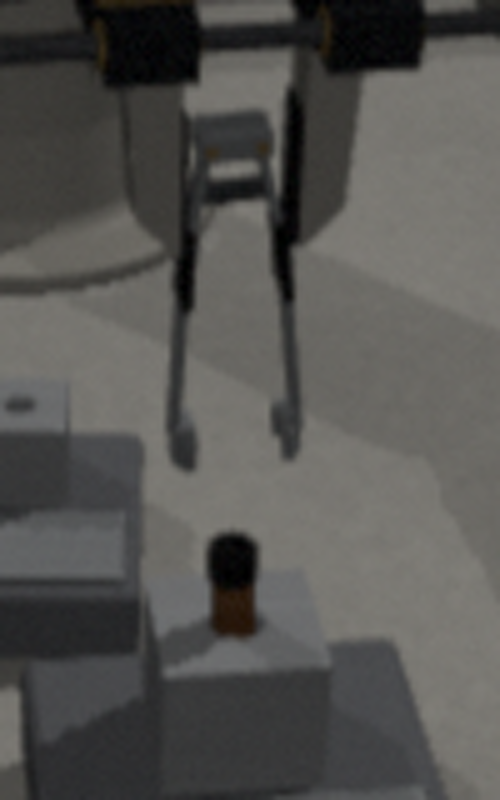

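Run:
```python
from fit import *
np.set_printoptions(suppress=True,precision=4)
p=np.array([.5448,.003,.2528])
print(proj("scene",[p+[0,0,-.069],p+[0,0,.043],p+[0,-.018,-.069],p+[0,.018,-.069], p]))
print(ray("scene",(347,157),.1838),ray("scene",(346.6,97),.2958))
```

```text
[[345.8341 157.1829]
 [348.0609  96.4763]
 [335.4274 158.0419]
 [356.1842 156.3286]
 [347.1615 120.9963]]
[0.5445 0.0051 0.1838] [0.5463 0.0004 0.2958]
```

Run:
```python
from push import *
from fit import proj
import cv2
d=np.array([-np.sin(SYAW),np.cos(SYAW)])
T=STAND-.0015*d
manip.servo_line([.5448,.0032,.25],vel=.12)
manip.move_pose(tcp([*T,.16]),ori(SYAW,0));manip.servo_line(tcp([*T,.135]),vel=.06);manip.sleep(.2)
p=manip.current_tool_pos();print(manip.current_clock(),p,tcp([*T,.135]),manip.current_finger_gap(),manip.current_force())
for n in("scene","top"):
    im=viewer.get_image(n); cv2.imwrite(f"pics/{n}12.png",im[:,:,::-1])
s=cv2.imread("pics/scene12.png")[110:240,400:500];cv2.imwrite("pics/s12.png",cv2.resize(s,None,fx=5,fy=5,interpolation=2))
g=p-[0,0,.006-GD];print(((proj("scene",[g-[0,0,.069],[*STAND,.035],[*STAND,.066]])-[400,110])*5).round(1))
```

```text
33.8917 [0.4878 0.225  0.1225] [0.4876 0.2248 0.1222] 0.03399617138477041 [ 0.5302  0.7857 -0.2533]
[[240.  365.1]
 [230.2 426.9]
 [242.1 364.5]]
```

View pics/s12.png

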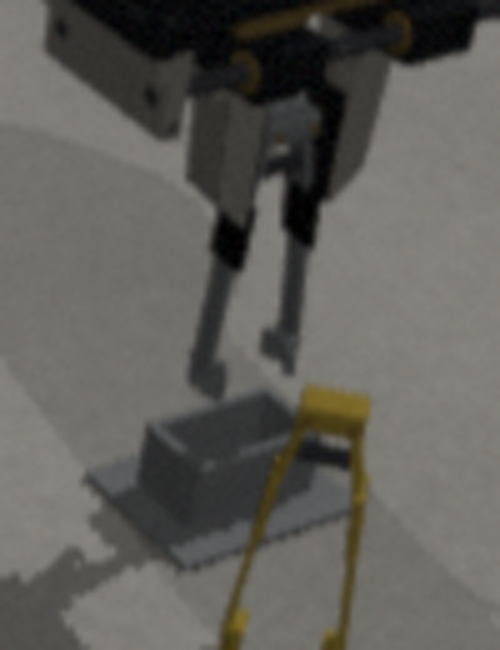

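Run:
```python
from push import *
import cv2
d=np.array([-np.sin(SYAW),np.cos(SYAW)])
T=STAND-.0015*d+[.001,-.0006]
manip.servo_line(tcp([*T,.118]),vel=.06)
f0=F(8)
t=tcp([*T,0]);dz=t[2]
z,f,b=descend(t[0],t[1],.118+dz,.0795+dz,.004,.05,5,8,99,f0,1)
print(z-dz,b,manip.current_tool_pos(),manip.current_finger_gap(),manip.current_clock())
for n in("scene",):
    im=viewer.get_image(n); cv2.imwrite(f"pics/{n}13.png",im[:,:,::-1])
s=cv2.imread("pics/scene13.png")[110:240,400:500];cv2.imwrite("pics/s13.png",cv2.resize(s,None,fx=5,fy=5,interpolation=2))
```

```text
34.78 0.1012 0.1011 [ 0.03 -0.24 -0.02]
35.08 0.0972 0.097 [-0.14  0.17 -0.23]
35.37 0.0932 0.093 [ 0.32 -0.37 -0.2 ]
35.66 0.0892 0.089 [-0.34 -0.06  0.04]
35.95 0.0852 0.0851 [-0.24 -0.19  0.27]
36.24 0.0812 0.0811 [-0.26 -0.    0.  ]
36.53 0.0772 0.077 [-0.96 -0.04 -0.48]
36.83 0.0732 0.073 [-0.04 -0.15 -0.12]
37.12 0.0692 0.069 [ 0.02 -0.1   0.08]
37.41 0.0667 0.0666 [-0.5  -0.21 -0.66]
0.0795 False [0.4886 0.2241 0.0666] 0.03395971215365047 37.4083
```

View pics/s13.png

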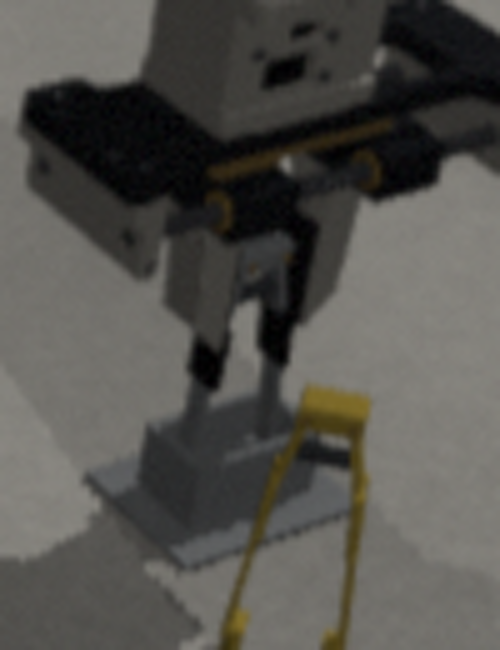

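The tongs are in the pocket with no contact force. I lower the last fraction, open, and withdraw straight up.

Run:
```python
from push import *
import cv2
f0=F(6);p=manip.current_tool_pos();z=.0667
for _ in range(4):
    z-=.0007;manip.servo_line([.4886,.2241,z],vel=.03);f=F()-f0;print(z,f)
    if f[2]>1.5:break
effector.open_jaws();manip.sleep(.3);print(manip.current_finger_gap(),manip.current_clock())
im=viewer.get_image("scene"); cv2.imwrite("pics/scene14.png",im[:,:,::-1])
q=manip.current_tool_pos();manip.servo_line([q[0],q[1],.24],vel=.1)
manip.move_pose([.42,.33,.30],ori(SYAW,0))
manip.sleep(.3)
for n in("scene","top"):
    im=viewer.get_image(n); cv2.imwrite(f"pics/{n}15.png",im[:,:,::-1])
print(manip.current_clock())
a=cv2.imread("pics/scene15.png")[130:260,300:500];cv2.imwrite("pics/s15.png",cv2.resize(a,None,fx=4,fy=4,interpolation=2))
```

```text
0.06599999999999999 [-0.0934 -0.0459  0.6563]
0.06529999999999998 [-0.3844 -0.277   5.8812]
0.09171356171282011 39.4333
42.4
```

View pics/s15.png

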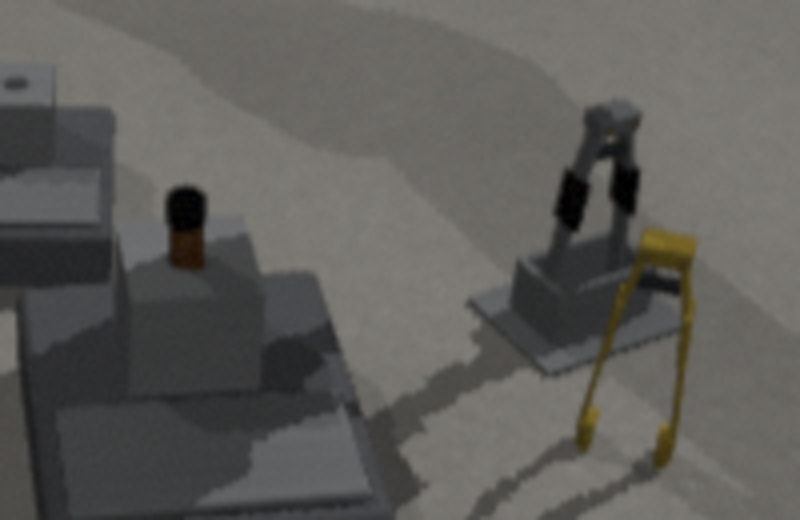

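View pics/top15.png

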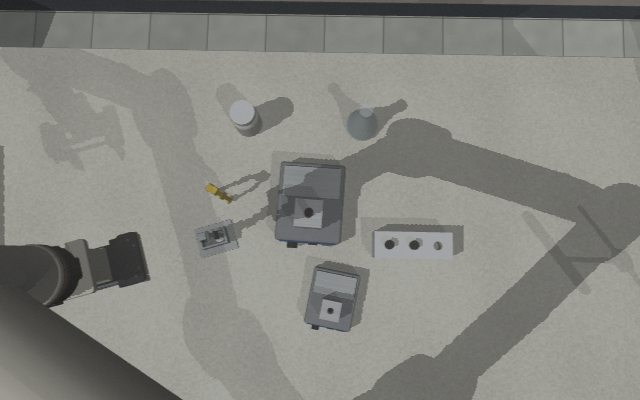

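Run:
```python
from bench import manip
print(manip.current_clock(),manip.current_joint_velocities().round(3) if hasattr(manip.current_joint_velocities(),'round') else '')
manip.hand_in();print(manip.current_clock())
```

```text
42.4 [-0.003 -0.002 -0.005 -0.001 -0.002 -0.001 -0.001]
the job is handed in; nothing more can be done
the job is handed in; nothing more can be done
```

I moved the tall vial from the rack into the well of the block heater with the steel tongs and stood the tongs back in their stand. The job was handed in at 42.4 s of the 61 s, and no verdict was reported.

- **Stop:** I felt it about 32 mm below the mouth. Drag on the way down was about 2 N, a little under the 3 to 8 N given, and the wrist force then rose to 14.6 N in all. The first rise levelled off at 8 to 9.5 N, which I took as the cap slipping up to the lips. It then climbed steeply.
- **Release:** One lip still bore on the cap at the first attempt. I took the load off, opened to 33.7 mm, moved about 2 mm to −y and lifted clear with no measurable force.
- **Vial at the end:** The cap's top edge was in the same image row before release, after lift-off and just before hand-in, to within 0.3 px, so the vial stayed down. I did not measure its final tilt; it looks upright.
- **Tongs at the end:** They met the pocket floor with 5.9 N and stand upright. Their rests are within about 1 px of where they started.
- **Other objects:** The short vials, flask, jar and yellow tongs look unmoved in the top view, and the gripper was clear of everything.
- **Disagreements:** The tongs hung about 0.04 rad tilted in the gripper, with the jaws about 2 mm to +y, and I corrected for that by eye. The two cameras differed by 1 to 2 mm on the well's x, but there was no notable side load going in.

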